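# Press a vial stopper home with a ratchet hand clamp

## Robot

A 6-joint arm with a two-finger parallel gripper is mounted at the origin on the work surface. World frame = base frame: x ahead of the robot, y to its left, z up, the work surface at z = 0. Lengths are in m, angles in rad, forces in N, time in s.
With the tool pointing down it reaches from about 0.35 to 0.925 m from the base axis. Payload 6.4 kg.
Tool frame: the origin (TCP) lies between the finger pads; the fingertips stand 14 mm ahead of it and the grasp point (between the pads) lies 5 mm behind it; z points along the fingers, y is the line along which they close (so a half turn about z gives the same grasp; the last joint's range is limited). The gripper opens to 85 mm and grips with 20 to 120 N. Pads are 22 mm wide; open, the fingers measure 114 mm over their backs; the gripper's body (76 mm by 85 mm) begins 54 mm behind the grasp point. The pads swing forward as they close: fully open they stand 13 mm farther back than shut.
Start: joints at [1.158, 0.245, 1.558, -0, 1.339, -0.174], TCP at [0.154, 0.632, 0.222] pointing down, gripper open.
Joint ranges: [-3.13, 3.13], [-1.02, 2.26], [0.13, 2.54], [-0.95, 4.09], [0.21, 2.88], [-2.74, 2.74]. Speed limits (rad/s): [2.57, 2.57, 3.14, 3.14, 3.14, 3.14].

## Interface

Orientations are given as [roll, pitch, yaw] about the fixed x, y, z axes, in that order (R = Rz(yaw) Ry(pitch) Rx(roll)).
In Python, from cell import env, capture, camera_params, ticket gives the robot as it stands. The module is installed in compiled form; this text tells all that it offers.
- The arm moves only by the tool step_arm, never from a script. Its argument "rows" is a list of rows, each an object with "hand": the closure in counts, from 0 (fully open) to 255 (shut); "xyz": the shift along the tool's x, y, z in mm, a list of three; "yaw": the turn about the tool's z in rad. In form: [{"hand": hand, "xyz": [tx, ty, tz], "yaw": yaw}, ...]. A call has 1 to 20 rows; each row is the pose to reach, as a shift and turn from the pose commanded when the call began, along the tool's axes at that moment; what a row does not reach only later rows make up. A row lasts 1/8 s, in which the tool goes at most 62.5 mm and 10.7 degrees, less where a joint would pass 70% of its speed; a pose out of reach is approached as far as the arm can. A call with a gripper value outside its range is refused whole. The fingers move at their own pace and stop on an object; the grip force is fixed at half the most. Time passes only in rows, so rows that repeat a pose let the fingers close. It gives the time, the measured TCP pose, the force, the opening and the grip force at its end, in the units of the state.
- env.get_obs(): the state, without advancing time (a new reading comes with each control period).
- capture(name): name is "side" or "top"; returns (picture, depth): 400x640x3 uint8, red, green, blue; 400x640 float32, m along the optical axis (not along the pixel's ray), 0 where there is no reading.
- camera_params(name): a dict with "fx", "fy", "cx", "cy" (pixels), "origin" and "orientation" of the camera in the world. Camera axes: x right, y up, looking along -z (the intrinsics and any distortion apply to the point x, -y, -z); pixel columns grow to the right and rows downward; lengths in m; the calibration is good to about 2 mm. A picture is of the moment at which its call begins. camera_params takes no time and is no camera call.
- ticket.hand_in(): hands the job in; it is judged then, once.
The state is a dict: "clock": time; "joints": joint angles; "qd": joint speeds; "joint_torque": joint torques, N m; "tool_pos": TCP position; "tcp_rot": TCP orientation; "ft_force": force on the tool from outside, world axes, zero at the start; "moment": the same for the moment, N m; "width": finger opening in m; "grasp_force": force on a finger pad.
Only numpy, scipy, OpenCV 4.12 (cv2) and the standard library are available. Lean on these libraries where they do the work, as an engineer would, in place of code of your own. Each camera call takes 0.05 s, during which the arm holds its last target. There are 200 camera calls.

## Task

Seal the glass vial in the bench clamp: close the clamp's scissor handles gently until the stopper is fully home and the ratchet has caught, then let go and leave it locked by itself for two seconds. Then press the spring handle straight down to free the ratchet, so that the jaws spring wide open, and let go. Keep well below 20 N on the handles, do not touch the vial or stopper with the gripper, and leave the things around it where they stand.

Things in the scene. Friction and masses are not known exactly. Their poses are not given: they have to be found in the camera images.
- clamp: Scissor-like steel bench clamp lying flat, its grey 130 x 100 x 12 mm base fixed to the bench. Origin: on the bench, below the pivot pin. Handles run towards its -x, jaws and vial towards +x; the swing handle is on +y, the spring handle on -y; z up. The handles, 8 mm round rods ending in finger rings of 39 mm outside diameter, have their centre lines 75 mm above the bench, with nothing beneath them.
- swing_handle (a joint): Closing angle, rad, of the handle on the clamp's +y side about the vertical pivot: 0 wide open (held so by a spring; rods 57 mm apart near the rings), growing towards the other handle, at most 0.36. A ratchet catches at about 0.08, 0.155, 0.23 and 0.305; let go, the handle falls back to the last tooth passed. The stopper comes home anywhere from 0.12 to 0.32 (jaw pad of unknown setting): feel it.
- push_point (a point): Centre of the swing handle's rod 108 mm from the pivot, where it can be pushed towards the other handle from outside (clamp -y). The rod is free outside from 40 to 120 mm from the pivot. Felt here: spring, teeth and moving stopper, together 3 to 11 N, dropping and jolting at each click; once the stopper is home the force climbs steeply, several N per mm. A steady 13 N means home.
- swing_ring (a point): Centre of the swing handle's finger ring (39 mm outside diameter, 8 mm thick), 151 mm from the pivot. The toothed bar lies inside of the swing handle, 80 mm from the pivot, and stands up to 13 mm above the rods' centre lines.
- press_point (a point): Top of the spring handle's rod (the -y one; 4 mm above its centre line), 121 mm from the pivot, next to its ring. This handle does not swing, but springs down: pressed DOWN here 6 mm or more (3 to 8 N) its catch leaves the teeth and the swing handle jumps open; it meets a stop at 12 mm. With the clamp locked, the swing handle's rod is still at least 17 mm off, on the +y side.
- spring_ring (a point): Centre of the spring handle's finger ring (39 mm outside diameter, 8 mm thick), 151 mm from the pivot.
- vial: Small clear glass vial, 22 mm diameter, 30 mm long, lying in a cradle between the jaws, fixed there, its axis 75 mm above the bench and its bottom against the fixed jaw. Axes as the clamp's: the mouth faces -y. Origin on its axis, 5.5 mm inside the mouth.
- vial_mouth (a point): Centre of the rim of the vial's mouth (axes as the clamp's; the mouth faces -y).
- stopper_face (a point): Centre of the outer face of the dark rubber stopper in the vial's mouth. Its head is a disc 3 mm thick, 19.6 mm in diameter: fully home, this face is 3 mm outside the mouth; at the start 8 to 10 mm outside. It slides stiffly along the vial's axis (3.5 N) and stays where it is left.
- beaker: Bystander: empty glass beaker, 52 mm diameter, 62 mm high, near the clamp on its -y side. Origin at the centre of its underside.
- dish: Bystander: white porcelain dish, 68 mm diameter, 22 mm high, near the jaws on the +y side. Origin at the centre of its underside.
- jar: Bystander: small amber glass jar with black lid, 38 mm diameter, 50 mm high, on the -y side of the clamp. Origin at the centre of its underside.

How it is judged:
By the outcome, as a careful person would: the job done as asked, in the order asked, and still so for the second after the job is handed in, with the robot touching nothing.
It also fails if it takes over 61 s, if anything falls off the work surface, if the arm or the gripper's body presses on something with over 40 N, if the wrist force passes 120 N, or if a joint passes its speed limit or range.

## Working session

There is one attempt and no reset: what is moved stays moved. The work goes in short steps, Python scripts to look and compute and a tool call to move; the robot and the scene stay as the last step left them, time stands still between calls to the robot, and variables do not carry over. Pictures are saved under pics/ and viewed, at most 10 in all, crops included, and the job is handed in when it is done.

Besides the shell and the picture viewer there is one more tool, called after "Request:" as name([rows], argument=value, ...), one row to a line, values as JSON. step_arm: Moves the arm, as the interface text tells. Its arguments: {"type":"object","properties":{"rows":{"type":"array","items":{"type":"object","properties":{"hand":{"type":"number"},"xyz":{"type":"array","items":{"type":"number"}},"yaw":{"type":"number"}}}}},"required":["rows"]}

```bash
mkdir -p pics; cat > h.py <<'E'
import numpy as np, cv2
from cell import env, capture, camera_params, ticket
from scipy.spatial.transform import Rotation as R
def rot(o):
    o=np.array(o,float)
    return o if o.shape==(3,3) else R.from_euler('xyz',o).as_matrix() if o.size==3 else None
def ray(c,u,v):
    d=np.array([(u-c['cx'])/c['fx'],-(v-c['cy'])/c['fy'],-1.0]); return np.array(c['origin']),rot(c['orientation'])@d
def onplane(c,u,v,z):
    o,d=ray(c,u,v); return o+d*(z-o[2])/d[2]
def withdepth(c,u,v,dep):
    o,d=ray(c,u,v); return o+d*dep
def proj(c,p):
    q=rot(c['orientation']).T@(np.array(p)-np.array(c['origin'])); return c['cx']+c['fx']*q[0]/-q[2], c['cy']-c['fy']*q[1]/-q[2]
E
python3 - <<'E'
from h import *
for n in('top','side'):
    p,d=capture(n); cv2.imwrite(f'pics/{n}0.png',p[:,:,::-1]); np.save(n+'_d.npy',d); print(n,camera_params(n))
o=env.get_obs(); print(o)
E
```

```text
top {'fx': 519.2831742142904, 'fy': 519.2831742142904, 'cx': 319.8815485062588, 'cy': 206.43804901195202, 'origin': array([0.39320359, 0.05322795, 1.10175995]), 'orientation': array([ 2.34129678e-01,  1.34008331e-04, -1.60537821e+00])}
side {'fx': 381.57231087551185, 'fy': 381.57231087551185, 'cx': 319.13485745096, 'cy': 200.79306057911458, 'origin': array([ 0.56359038, -0.43036437,  0.52001547]), 'orientation': array([ 0.82742045,  0.01494086, -0.13796111])}
{'clock': 0.1, 'joints': array([ 1.15793076e+00,  2.45748632e-01,  1.55890572e+00, -3.55925649e-06,
        1.33871353e+00, -1.74131854e-01]), 'qd': array([-3.71855055e-05, -2.68732652e-03, -1.94997622e-03, -2.80304215e-04,
        2.09258611e-03,  6.79235793e-04]), 'joint_torque': array([-1.44074940e-03, -4.30668819e+01, -3.27128541e+01, -1.76000485e-04,
        2.84850859e-03, -5.01379887e-06]), 'tool_pos': array([0.15350809, 0.63107196, 0.22118041]), 'tcp_rot': array([-3.13984367e+00, -3.04153398e-04,  2.90285950e+00]), 'ft_force': array([ 0.12057118, -0.4158379 ,  0.63621834]), 'moment': array([-0.01237975,  0.02887251, -0.02797672]), 'grasp_force': 0.0, 'width': 0.08540179073385062}
```

View pics/top0.png

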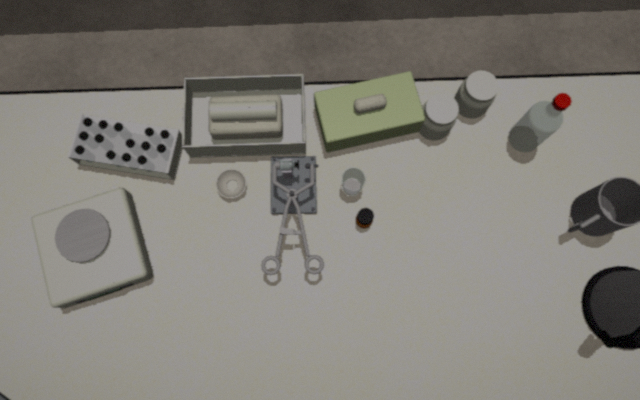

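View pics/side0.png

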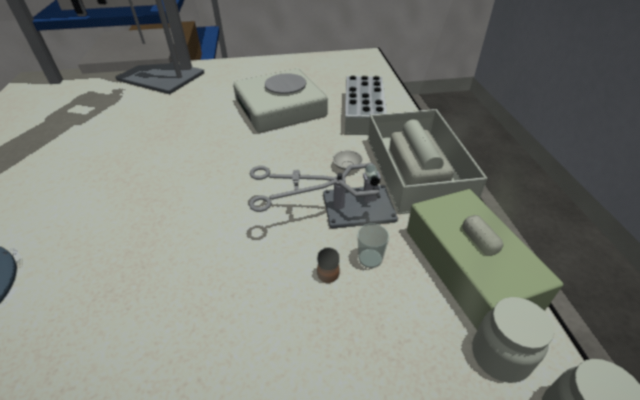

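The top view shows the clamp pivot near (292,194), the swing ring near (271,265), the spring ring near (314,264), the beaker at (352,183), the jar at (365,218) and the dish at (231,185). I'll zoom in and measure.

```bash
python3 - <<'E'
from h import *
p=cv2.imread('pics/top0.png'); c=p[150:285,215:385]
cv2.imwrite('pics/crop0.png',cv2.resize(c,None,fx=4.4,fy=4.4,interpolation=cv2.INTER_CUBIC))
C=camera_params('top');d=np.load('top_d.npy')
for n,u,v in[('pivot',292,194),('swing',271,265),('spring',314,264)]:
    print(n,onplane(C,u,v,.075).round(4), np.round(withdepth(C,u,v,d[v,u]),4))
# rods by depth height
vv,uu=np.mgrid[150:285,215:335]
pts=np.array([withdepth(C,a,b,d[b,a]) for a,b in zip(uu.ravel(),vv.ravel())])
m=((pts[:,2]>.062)&(pts[:,2]<.095)).reshape(uu.shape)
cv2.imwrite('pics/mask0.png',cv2.resize((m*255).astype(np.uint8),None,fx=4,fy=4,interpolation=cv2.INTER_NEAREST))
E
```

```text
pivot [0.666 0.101 0.075] [0.6633 0.1005 0.0852]
swing [0.5222 0.1457 0.075 ] [ 0.5321  0.1528 -0.0036]
spring [0.5212 0.0606 0.075 ] [ 0.5308  0.0611 -0.0016]
```

View pics/crop0.png

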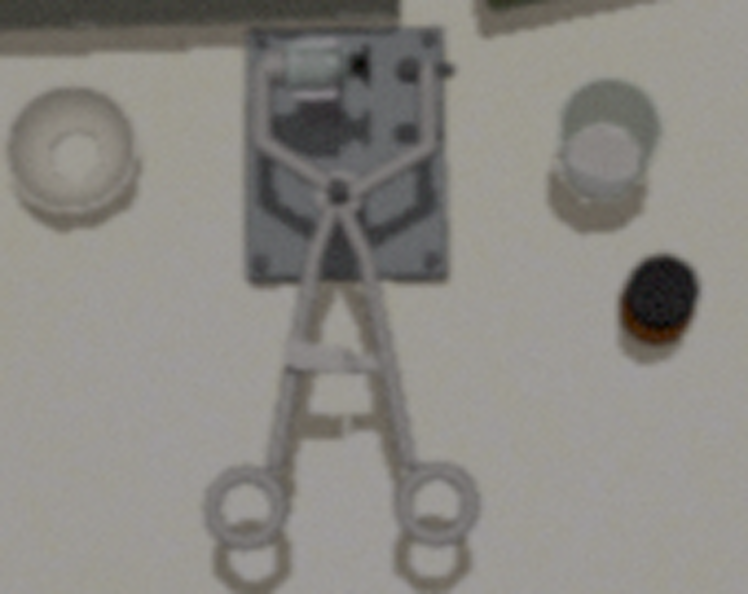

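View pics/mask0.png

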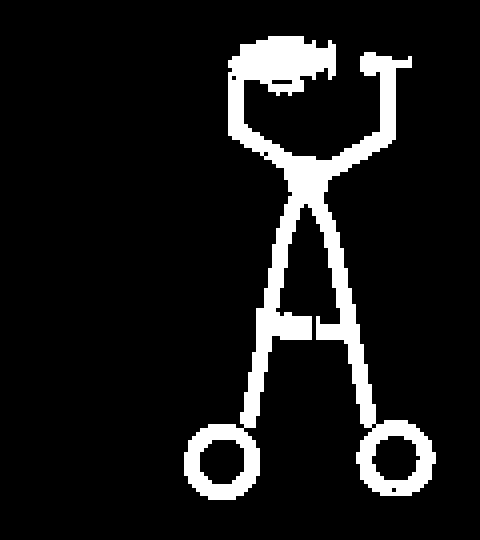

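The mask shows the rings centred at about (222,461) and (396,460) in 4x pixels, with both rods and the toothed bar clear. Next I fit these in metric units.

```bash
python3 - <<'E'
from h import *
C=camera_params('top');d=np.load('top_d.npy')
m=(cv2.resize(cv2.imread('pics/mask0.png',0),(120,135),interpolation=cv2.INTER_NEAREST)>0)
P=np.array([onplane(C,u+215,v+150,.075)[:2] for v,u in np.argwhere(m)])
c2=lambda g:np.array(cv2.minEnclosingCircle((g*1000).astype(np.float32))[0])/1000
rings=[]
for y0 in(.1457,.0606):
    g=P[np.hypot(P[:,0]-.5215,P[:,1]-y0)<.023]
    A=np.c_[2*g,np.ones(len(g))]; s=np.linalg.lstsq(A,(g**2).sum(1),rcond=None)[0]; rings.append(s[:2]); print('ring',s[:2],'r',np.sqrt(s[2]+s[:2]@s[:2]))
a,b=rings; print('sep',np.linalg.norm(a-b))
mid=(a+b)/2; h=np.sqrt(.151**2-np.linalg.norm(a-b)**2/4); n=(b-a)/np.linalg.norm(b-a); ax=np.array([-n[1],n[0]])
if ax[0]<0: ax=-ax
print('pivot from rings',mid+h*ax,'axis ang',np.arctan2(ax[1],ax[0]))
pv=mid+h*ax; yv=np.array([-ax[1],ax[0]])
Q=np.c_[(P-pv)@ax,(P-pv)@yv]
for r in range(-128,-20,8):
    s=Q[abs(Q[:,0]*1000-r)<2,1]*1000; p_,n_=s[s>0],s[s<0]
    print(r,'swing',p_.max().round(1),p_.min().round(1),'spring',n_.max().round(1),n_.min().round(1))
# heights in rod
hs=[withdepth(C,u+215,v+150,d[v+150,u+215])[2] for v,u in np.argwhere(m)]
hs=np.array(hs);k=(Q[:,0]<-.09);print('rod/ring heights',np.percentile(hs[k],[10,50,90]))
p=cv2.imread('pics/top0.png')
for n,u,v,z in[('jar',365,214,.05),('beaker',353.5,178,.062),('dish',231,183,.022)]:
    w=onplane(C,u,v,z); print(n,w, ((w[:2]-pv)@ax,(w[:2]-pv)@yv))
E
```

```text
ring [0.52281097 0.14726522] r 0.01584254112207377
ring [0.52122185 0.06182673] r 0.015817776417989364
sep 0.08545326436843027
pivot from rings [0.66682035 0.10185268] axis ang -0.018597492810213515
-128 swing 53.2 27.4 spring -26.3 -52.1
-120 swing 33.4 25.4 spring -26.4 -32.4
-112 swing 31.4 25.4 spring -24.4 -30.4
-104 swing 29.4 23.4 spring -22.5 -28.5
-96 swing 27.5 21.4 spring -20.6 -26.6
-88 swing 25.5 19.5 spring -18.7 -26.7
-80 swing 25.5 1.4 spring -0.6 -24.8
-72 swing 25.5 1.4 spring -0.6 -22.8
-64 swing 21.5 15.4 spring -14.8 -20.8
-56 swing 19.5 13.4 spring -12.8 -18.9
-48 swing 19.5 11.4 spring -10.9 -18.9
-40 swing 17.5 11.4 spring -10.9 -17.0
-32 swing 15.4 9.4 spring -8.9 -15.0
-24 swing 13.4 7.3 spring -4.9 -13.0
rod/ring heights [0.07371587 0.07657237 0.07925044]
jar [ 0.6245458  -0.04831062  0.05      ] (np.float64(-0.03947473778404754), np.float64(-0.15092348091463478))
beaker [ 0.69956013 -0.02739065  0.062     ] (np.float64(0.03513758755954989), np.float64(-0.12861213685335218))
dish [0.70926657 0.23462303 0.022     ] (np.float64(0.03996982992146635), np.float64(0.13353674427796874))
```

Request:
step_arm([
  {"hand": 255, "xyz": [-50, -35, 0], "yaw": 0},
  {"hand": 255, "xyz": [-100, -70, 0], "yaw": 0},
  {"hand": 255, "xyz": [-150, -105, 0], "yaw": 0},
  {"hand": 255, "xyz": [-200, -140, 0], "yaw": 0},
  {"hand": 255, "xyz": [-250, -175, 0], "yaw": 0},
  {"hand": 255, "xyz": [-300, -210, 0], "yaw": 0},
  {"hand": 255, "xyz": [-350, -245, 0], "yaw": 0},
  {"hand": 255, "xyz": [-400, -280, 0], "yaw": 0},
  {"hand": 255, "xyz": [-450, -315, 0], "yaw": 0},
  {"hand": 255, "xyz": [-490, -340, 0], "yaw": 0},
  {"hand": 255, "xyz": [-510, -355, 0], "yaw": 0},
  {"hand": 255, "xyz": [-510, -355, 0], "yaw": 0},
  {"hand": 255, "xyz": [-510, -355, 0], "yaw": 0},
])

```text
clock: 1.72
tool_pos: [0.5644, 0.167, 0.2219]
tcp_rot: [3.142, -0.001, 2.904]
ft_force: [0.6, -0.5, 0.5]
width: 0.0001
grasp_force: 0.0
```

Request:
step_arm([
  {"hand": 255, "xyz": [0, 0, 40], "yaw": 0},
  {"hand": 255, "xyz": [0, 0, 80], "yaw": 0},
  {"hand": 255, "xyz": [0, 0, 110], "yaw": 0},
  {"hand": 255, "xyz": [0, 0, 135], "yaw": 0},
  {"hand": 255, "xyz": [0, 0, 150], "yaw": 0},
  {"hand": 255, "xyz": [0, 0, 150], "yaw": 0},
  {"hand": 255, "xyz": [0, 0, 150], "yaw": 0},
])

```text
clock: 2.6
tool_pos: [0.5661, 0.1664, 0.0735]
tcp_rot: [3.141, 0.002, 2.903]
ft_force: [0.7, -0.7, 0.8]
width: 0.0002
grasp_force: 0.0
```

```bash
python3 - <<'E'
from h import *
p,d=capture('side'); cv2.imwrite('pics/side1.png',cv2.resize(p[110:280,210:440,::-1],None,fx=3.4,fy=3.4,interpolation=cv2.INTER_CUBIC))
o=env.get_obs(); print(o['tool_pos'],o['ft_force'])
E
```

```text
[0.56622572 0.16635411 0.07365286] [ 0.01915066 -0.04254588  0.59811574]
```

View pics/side1.png

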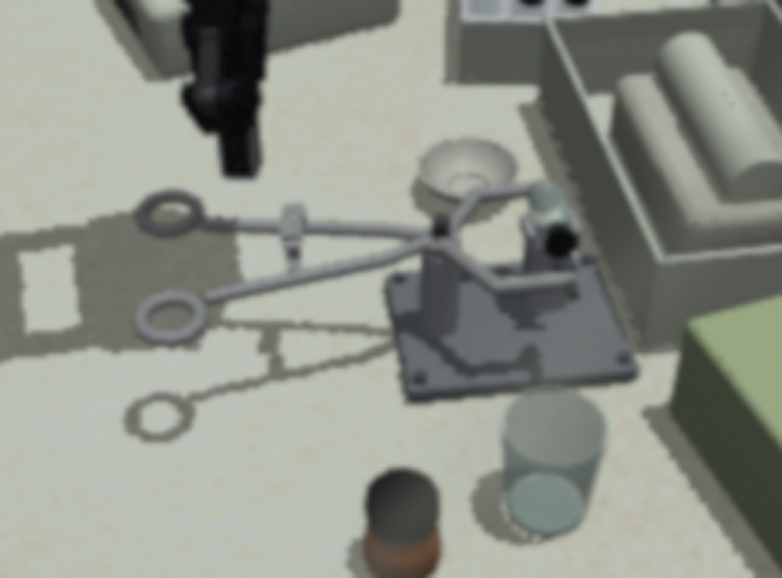

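The side view shows the closed fingertips at (240,175). They are beyond the swing rod, between its ring at (170,212) and the toothed bar at (293,225). Now I approach.

Request:
step_arm([
  {"hand": 255, "xyz": [0, -4, 0], "yaw": 0},
  {"hand": 255, "xyz": [0, -8, 0], "yaw": 0},
  {"hand": 255, "xyz": [0, -11, 0], "yaw": 0},
  {"hand": 255, "xyz": [0, -12, 0], "yaw": 0},
  {"hand": 255, "xyz": [0, -13, 0], "yaw": 0},
  {"hand": 255, "xyz": [0, -13, 0], "yaw": 0},
])

```text
clock: 3.4
tool_pos: [0.5622, 0.1534, 0.0722]
tcp_rot: [-3.142, -0.0, 2.903]
ft_force: [-0.4, -0.4, 0.4]
width: 0.0001
grasp_force: 0.0
```

Request:
step_arm([
  {"hand": 255, "xyz": [0, -1, 0], "yaw": 0},
  {"hand": 255, "xyz": [0, -2, 0], "yaw": 0},
  {"hand": 255, "xyz": [0, -3, 0], "yaw": 0},
  {"hand": 255, "xyz": [0, -4, 0], "yaw": 0},
  {"hand": 255, "xyz": [0, -4, 0], "yaw": 0},
])

```text
clock: 4.03
tool_pos: [0.5613, 0.1494, 0.0722]
tcp_rot: [3.142, 0.0, 2.903]
ft_force: [-0.4, -0.0, 0.2]
width: -0.0001
grasp_force: 0.0
```

Request:
step_arm([
  {"hand": 255, "xyz": [0, -1, 0], "yaw": 0},
  {"hand": 255, "xyz": [0, -2, 0], "yaw": 0},
  {"hand": 255, "xyz": [0, -3, 0], "yaw": 0},
  {"hand": 255, "xyz": [0, -3, 0], "yaw": 0},
])

```text
clock: 4.53
tool_pos: [0.5606, 0.1465, 0.0722]
tcp_rot: [-3.142, 0.0, 2.903]
ft_force: [0.6, 0.6, -0.2]
width: 0.0001
grasp_force: 0.0
```

Request:
step_arm([
  {"hand": 255, "xyz": [0, -1, 0], "yaw": 0},
  {"hand": 255, "xyz": [0, -2, 0], "yaw": 0},
  {"hand": 255, "xyz": [0, -3, 0], "yaw": 0},
  {"hand": 255, "xyz": [0, -3, 0], "yaw": 0},
])

```text
clock: 5.03
tool_pos: [0.5598, 0.1436, 0.0722]
tcp_rot: [-3.142, -0.0, 2.903]
ft_force: [-1.1, 0.5, 1.1]
width: 0.0001
grasp_force: 0.0
```

Request:
step_arm([
  {"hand": 255, "xyz": [0, -1, 0], "yaw": 0},
  {"hand": 255, "xyz": [0, -2, 0], "yaw": 0},
  {"hand": 255, "xyz": [0, -2, 0], "yaw": 0},
])

```text
clock: 5.4
tool_pos: [0.5594, 0.1416, 0.0722]
tcp_rot: [3.142, -0.0, 2.903]
ft_force: [-0.2, 1.1, -0.3]
width: 0.0001
grasp_force: 0.0
```

Request:
step_arm([
  {"hand": 255, "xyz": [0, -1, 0], "yaw": 0},
  {"hand": 255, "xyz": [0, -2, 0], "yaw": 0},
  {"hand": 255, "xyz": [0, -2, 0], "yaw": 0},
])

```text
clock: 5.78
tool_pos: [0.5589, 0.1397, 0.0722]
tcp_rot: [-3.142, -0.0, 2.903]
ft_force: [0.2, 0.1, -0.3]
width: 0.0001
grasp_force: 0.0
```

```bash
python3 - <<'E'
from h import *
p,d=capture('side'); a=cv2.resize(p[130:230,230:330,::-1],None,fx=4,fy=4,interpolation=cv2.INTER_CUBIC)
p,d=capture('top'); b=cv2.resize(p[185:285,230:330,::-1],None,fx=4,fy=4,interpolation=cv2.INTER_CUBIC)
cv2.imwrite('pics/both2.png',np.hstack([a,b]))
E
```

```text
(no output)
```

View pics/both2.png

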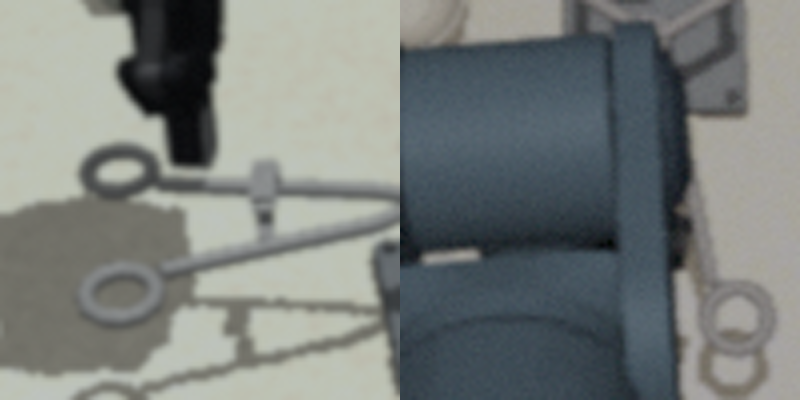

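The side view has the fingertip's lower edge at crop (190,165) and the rod at (200,185). The tip may be higher than I assumed, so I'll check by projection and depth.

```bash
python3 - <<'E'
from h import *
C=camera_params('side'); p,d=capture('side')
f=lambda q:((np.array(proj(C,q))-[230,130])*4).round(0)
t=env.get_obs()['tool_pos']; print(t)
for dz in(0,.014): print('tip',dz,f(t-[0,0,dz]), f(t-[0,.014,dz]))
print('rod',f([.5583,.1319,.075]),'ring',f([.5228,.1473,.075]),'springring',f([.5212,.0618,.075]))
for u,v in[(190,140),(190,150),(200,158),(200,185),(170,183),(100,150)]:
    U,V=230+u//4,130+v//4; print((u,v),withdepth(C,U,V,d[V,U]).round(4))
E
```

```text
[0.55895297 0.13976962 0.07222625]
tip 0 [195. 174.] [196. 193.]
tip 0.014 [197. 197.] [199. 216.]
rod [194. 180.] ring [116. 167.] springring [117. 290.]
(190, 140) [0.5578 0.1269 0.1024]
(190, 150) [0.5574 0.129  0.0962]
(200, 158) [0.5624 0.123  0.0956]
(200, 185) [0.5611 0.1267 0.0766]
(170, 183) [0.5466 0.1299 0.0783]
(100, 150) [0.5158 0.1579 0.0793]
```

```bash
python3 - <<'E'
from h import *
C=camera_params('side'); p,d=capture('side')
m=(p.max(2)<70)
for V in range(130,178,2):
    us=[u for u in range(255,292) if m[V,u]]
    if us:
        W=np.array([withdepth(C,u,V,d[V,u]) for u in us]); print(V,us[0],us[-1],np.median(W,0).round(4),W[:,1].min().round(3),W[:,2].min().round(4))
E
```

```text
130 259 284 [0.5556 0.1042 0.1909] 0.097 0.0134
132 260 284 [0.5561 0.1033 0.1877] 0.097 0.0047
134 263 284 [0.5581 0.1005 0.1847] 0.097 0.1564
136 263 284 [0.5577 0.1059 0.1774] 0.095 0.1527
138 264 284 [0.5581 0.1091 0.171 ] 0.094 0.1495
140 264 284 [0.5576 0.1123 0.1654] 0.09 0.1512
142 264 283 [0.5563 0.1188 0.1564] 0.087 0.1507
144 263 282 [0.5548 0.0877 0.1748] 0.085 0.1494
146 260 282 [0.5522 0.0835 0.1743] 0.08 0.1456
148 260 283 [0.5527 0.0812 0.1722] 0.078 0.1288
150 261 282 [0.5523 0.0816 0.1685] 0.077 0.1302
152 262 281 [0.5534 0.0869 0.1609] -0.43 0.1324
154 263 282 [0.5529 0.0935 0.1513] 0.088 0.1252
156 265 282 [0.554  0.1049 0.1385] 0.095 0.1182
158 267 282 [0.5568 0.1093 0.1314] 0.103 0.1132
160 272 282 [0.5588 0.13   0.1112] 0.124 0.1097
162 272 282 [0.5584 0.1272 0.1089] 0.125 0.1051
164 272 282 [0.558  0.128  0.1046] 0.123 0.0996
166 272 282 [0.5576 0.1272 0.1003] 0.124 0.0937
168 273 282 [0.5581 0.1288 0.0946] 0.125 0.0906
170 273 281 [0.5586 0.1286 0.09  ] -0.43 0.0855
```

```bash
python3 - <<'E'
from h import *
C=camera_params('side'); p,d=capture('side')
for V in range(168,182):
    print(V,[(u,p[V,u].tolist(),withdepth(C,u,V,d[V,u]).round(3).tolist()) for u in(275,279)])
p,d=capture('side'); o=env.get_obs(); print(o['joints'],o['ft_force'],o['clock'])
E
```

```text
168 [(275, [12, 13, 15], [0.554, 0.129, 0.094]), (279, [17, 18, 19], [0.561, 0.127, 0.095])]
169 [(275, [14, 15, 16], [0.553, 0.128, 0.093]), (279, [16, 16, 18], [0.561, 0.126, 0.094])]
170 [(275, [30, 32, 33], [0.553, 0.127, 0.091]), (279, [27, 29, 30], [0.56, 0.127, 0.091])]
171 [(275, [89, 91, 87], [0.553, 0.134, 0.084]), (279, [74, 77, 74], [0.56, 0.133, 0.083])]
172 [(275, [150, 153, 144], [0.551, 0.238, 0.001]), (279, [135, 139, 133], [0.559, 0.238, -0.0])]
173 [(275, [160, 163, 153], [0.55, 0.237, -0.001]), (279, [161, 166, 158], [0.559, 0.232, 0.001])]
174 [(275, [125, 128, 121], [0.552, 0.131, 0.079]), (279, [132, 136, 131], [0.56, 0.129, 0.08])]
175 [(275, [90, 92, 90], [0.552, 0.128, 0.079]), (279, [94, 97, 95], [0.559, 0.128, 0.078])]
176 [(275, [77, 79, 79], [0.552, 0.127, 0.078]), (279, [79, 81, 81], [0.559, 0.125, 0.078])]
177 [(275, [87, 89, 86], [0.552, 0.126, 0.076]), (279, [90, 92, 90], [0.559, 0.125, 0.075])]
178 [(275, [134, 137, 128], [0.55, 0.217, 0.001]), (279, [136, 139, 130], [0.558, 0.216, 0.0])]
179 [(275, [172, 176, 164], [0.549, 0.215, -0.0]), (279, [172, 177, 164], [0.558, 0.212, 0.001])]
180 [(275, [186, 190, 177], [0.549, 0.209, 0.002]), (279, [187, 192, 178], [0.558, 0.208, 0.001])]
181 [(275, [177, 181, 168], [0.549, 0.207, 0.001]), (279, [189, 194, 181], [0.557, 0.205, 0.001])]
[ 4.83710588e-02  2.58080801e-01  1.84105211e+00 -4.16675998e-06
  1.04247368e+00 -1.28362814e+00] [ 0.04769836 -0.79815306 -0.06382981] 6.075
```

The fingertips are really at z ≈ 0.087, about 29 mm higher than the stated geometry predicts, so they are hovering over the rod. I'll back off, go lower and check again.

Request:
step_arm([
  {"hand": 255, "xyz": [0, 8, 0], "yaw": 0},
  {"hand": 255, "xyz": [0, 16, 0], "yaw": 0},
  {"hand": 255, "xyz": [0, 19, 0], "yaw": 0},
  {"hand": 255, "xyz": [0, 19, 0], "yaw": 0},
  {"hand": 255, "xyz": [0, 19, 8], "yaw": 0},
  {"hand": 255, "xyz": [0, 19, 16], "yaw": 0},
  {"hand": 255, "xyz": [0, 19, 22], "yaw": 0},
  {"hand": 255, "xyz": [0, 19, 27], "yaw": 0},
  {"hand": 255, "xyz": [0, 19, 27], "yaw": 0},
  {"hand": 255, "xyz": [0, 19, 27], "yaw": 0},
])

```text
clock: 7.32
tool_pos: [0.5636, 0.1582, 0.0454]
tcp_rot: [3.141, 0.0, 2.903]
ft_force: [0.6, -0.4, -0.0]
width: 0.0001
grasp_force: 0.0
```

```bash
python3 - <<'E'
from h import *
C=camera_params('side'); p,d=capture('side'); print(env.get_obs()['tool_pos'])
cv2.imwrite('pics/side3.png',cv2.resize(p[130:230,230:330,::-1],None,fx=4,fy=4,interpolation=cv2.INTER_CUBIC))
for V in range(150,182):
    print(V,[(u,p[V,u].max(),withdepth(C,u,V,d[V,u]).round(3).tolist()) for u in(276,280)])
E
```

```text
[0.56370178 0.15824998 0.04549858]
150 [(276, np.uint8(29), [0.559, 0.115, 0.143]), (280, np.uint8(25), [0.566, 0.143, 0.123])]
151 [(276, np.uint8(31), [0.559, 0.104, 0.149]), (280, np.uint8(23), [0.566, 0.115, 0.14])]
152 [(276, np.uint8(35), [0.559, 0.101, 0.149]), (280, np.uint8(19), [0.566, 0.114, 0.139])]
153 [(276, np.uint8(37), [0.559, 0.101, 0.147]), (280, np.uint8(16), [0.565, 0.141, 0.118])]
154 [(276, np.uint8(34), [0.558, 0.098, 0.147]), (280, np.uint8(15), [0.565, 0.113, 0.136])]
155 [(276, np.uint8(27), [0.558, 0.097, 0.145]), (280, np.uint8(14), [0.565, 0.112, 0.134])]
156 [(276, np.uint8(21), [0.558, 0.095, 0.145]), (280, np.uint8(11), [0.565, 0.112, 0.132])]
157 [(276, np.uint8(17), [0.558, 0.096, 0.142]), (280, np.uint8(11), [0.564, -0.43, 0.52])]
158 [(276, np.uint8(13), [0.558, 0.099, 0.138]), (280, np.uint8(14), [0.564, 0.109, 0.13])]
159 [(276, np.uint8(11), [0.558, 0.101, 0.134]), (280, np.uint8(14), [0.564, 0.11, 0.127])]
160 [(276, np.uint8(11), [0.557, 0.107, 0.128]), (280, np.uint8(12), [0.564, 0.108, 0.127])]
161 [(276, np.uint8(13), [0.557, 0.111, 0.123]
[... 1204 characters left out ...]
79]), (280, np.uint8(69), [0.561, 0.129, 0.08])]
175 [(276, np.uint8(81), [0.554, 0.128, 0.079]), (280, np.uint8(83), [0.561, 0.128, 0.078])]
176 [(276, np.uint8(78), [0.554, 0.128, 0.076]), (280, np.uint8(80), [0.561, 0.125, 0.078])]
177 [(276, np.uint8(73), [0.553, 0.128, 0.074]), (280, np.uint8(82), [0.561, 0.125, 0.075])]
178 [(276, np.uint8(87), [0.552, 0.217, 0.001]), (280, np.uint8(115), [0.56, 0.216, -0.0])]
179 [(276, np.uint8(105), [0.551, 0.213, 0.001]), (280, np.uint8(142), [0.56, 0.212, 0.001])]
180 [(276, np.uint8(112), [0.551, 0.211, -0.0]), (280, np.uint8(152), [0.56, 0.208, 0.001])]
181 [(276, np.uint8(114), [0.551, 0.206, 0.001]), (280, np.uint8(150), [0.56, 0.205, 0.001])]
```

View pics/side3.png

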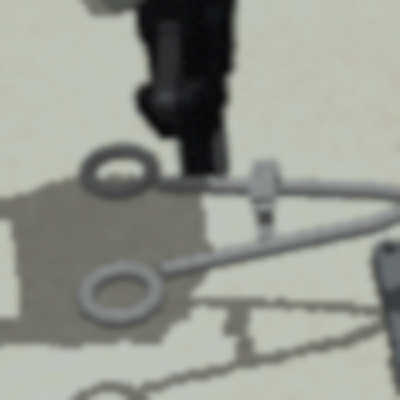

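The fingertip now goes down behind the rod, with the finger at crop (203,160) and its tip hidden by the rod at row 185. Its face is about 10 mm short of the rod.

Request:
step_arm([
  {"hand": 255, "xyz": [0, -2, 0], "yaw": 0},
  {"hand": 255, "xyz": [0, -4, 0], "yaw": 0},
  {"hand": 255, "xyz": [0, -6, 0], "yaw": 0},
  {"hand": 255, "xyz": [0, -7, 0], "yaw": 0},
  {"hand": 255, "xyz": [0, -7, 0], "yaw": 0},
])

```text
clock: 8.0
tool_pos: [0.5617, 0.1513, 0.0452]
tcp_rot: [-3.142, -0.0, 2.903]
ft_force: [-0.4, -0.3, 0.6]
width: 0.0001
grasp_force: 0.0
```

Request:
step_arm([
  {"hand": 255, "xyz": [0, -1, 0], "yaw": 0},
  {"hand": 255, "xyz": [0, -2, 0], "yaw": 0},
  {"hand": 255, "xyz": [0, -2, 0], "yaw": 0},
])

```text
clock: 8.38
tool_pos: [0.5613, 0.1494, 0.0452]
tcp_rot: [-3.142, -0.0, 2.903]
ft_force: [0.9, 0.1, 0.9]
width: 0.0
grasp_force: 0.0
```

Request:
step_arm([
  {"hand": 255, "xyz": [0, -1, 0], "yaw": 0},
  {"hand": 255, "xyz": [0, -2, 0], "yaw": 0},
  {"hand": 255, "xyz": [0, -2, 0], "yaw": 0},
])

```text
clock: 8.75
tool_pos: [0.5608, 0.1475, 0.0452]
tcp_rot: [-3.142, -0.0, 2.903]
ft_force: [0.2, 0.0, 0.3]
width: -0.0
grasp_force: 0.0
```

Request:
step_arm([
  {"hand": 255, "xyz": [0, -1, 0], "yaw": 0},
  {"hand": 255, "xyz": [0, -2, 0], "yaw": 0},
  {"hand": 255, "xyz": [0, -2, 0], "yaw": 0},
])

```text
clock: 9.12
tool_pos: [0.5604, 0.1458, 0.0452]
tcp_rot: [3.141, 0.0, 2.903]
ft_force: [0.8, 1.7, -1.3]
width: 0.0002
grasp_force: 1.4
```

Request:
step_arm([
  {"hand": 255, "xyz": [0, -1, 0], "yaw": 0},
  {"hand": 255, "xyz": [0, -2, 0], "yaw": 0},
  {"hand": 255, "xyz": [0, -2, 0], "yaw": 0},
])

```text
clock: 9.5
tool_pos: [0.5598, 0.1438, 0.0452]
tcp_rot: [3.141, -0.0, 2.903]
ft_force: [-0.3, 4.1, -0.3]
width: -0.0002
grasp_force: 2.1
```

Request:
step_arm([
  {"hand": 255, "xyz": [0, -1, 0], "yaw": 0},
  {"hand": 255, "xyz": [0, -2, 0], "yaw": 0},
  {"hand": 255, "xyz": [0, -2, 0], "yaw": 0},
])

```text
clock: 9.88
tool_pos: [0.5594, 0.142, 0.0452]
tcp_rot: [3.141, -0.0, 2.903]
ft_force: [-0.0, 4.3, -0.6]
width: -0.0
grasp_force: 2.5
```

Request:
step_arm([
  {"hand": 255, "xyz": [0, -1, 0], "yaw": 0},
  {"hand": 255, "xyz": [0, -2, 0], "yaw": 0},
  {"hand": 255, "xyz": [0, -2, 0], "yaw": 0},
])

```text
clock: 10.25
tool_pos: [0.5589, 0.1402, 0.0452]
tcp_rot: [3.141, -0.0, 2.903]
ft_force: [0.2, 5.9, -0.6]
width: 0.0
grasp_force: 2.9
```

Request:
step_arm([
  {"hand": 255, "xyz": [0, -1, 0], "yaw": 0},
  {"hand": 255, "xyz": [0, -2, 0], "yaw": 0},
  {"hand": 255, "xyz": [0, -2, 0], "yaw": 0},
])

```text
clock: 10.62
tool_pos: [0.5583, 0.1376, 0.0452]
tcp_rot: [-3.141, -0.0, 2.903]
ft_force: [1.1, 2.5, 0.0]
width: 0.0
grasp_force: 1.1
```

Request:
step_arm([
  {"hand": 255, "xyz": [0, -1, 0], "yaw": 0},
  {"hand": 255, "xyz": [0, -2, 0], "yaw": 0},
  {"hand": 255, "xyz": [0, -2, 0], "yaw": 0},
])

```text
clock: 11.0
tool_pos: [0.558, 0.1359, 0.0452]
tcp_rot: [3.141, 0.0, 2.903]
ft_force: [0.8, 4.5, -0.3]
width: 0.0003
grasp_force: 2.1
```

Request:
step_arm([
  {"hand": 255, "xyz": [0, -0.7, 0], "yaw": 0},
  {"hand": 255, "xyz": [0, -1, 0], "yaw": 0},
  {"hand": 255, "xyz": [0, -1, 0], "yaw": 0},
])

```text
clock: 11.38
tool_pos: [0.5578, 0.1351, 0.0452]
tcp_rot: [3.141, 0.0, 2.903]
ft_force: [0.2, 5.6, -0.1]
width: -0.0002
grasp_force: 2.6
```

Request:
step_arm([
  {"hand": 255, "xyz": [0, -0.7, 0], "yaw": 0},
  {"hand": 255, "xyz": [0, -1, 0], "yaw": 0},
  {"hand": 255, "xyz": [0, -1, 0], "yaw": 0},
])

```text
clock: 11.75
tool_pos: [0.5577, 0.1343, 0.0453]
tcp_rot: [3.141, 0.0, 2.903]
ft_force: [1.4, 4.9, -0.7]
width: -0.0002
grasp_force: 2.8
```

Request:
step_arm([
  {"hand": 255, "xyz": [0, -0.7, 0], "yaw": 0},
  {"hand": 255, "xyz": [0, -1, 0], "yaw": 0},
  {"hand": 255, "xyz": [0, -1, 0], "yaw": 0},
])

```text
clock: 12.12
tool_pos: [0.5575, 0.1334, 0.0453]
tcp_rot: [3.141, 0.001, 2.903]
ft_force: [0.7, 6.2, 0.3]
width: 0.0001
grasp_force: 2.9
```

Request:
step_arm([
  {"hand": 255, "xyz": [0, -0.7, 0], "yaw": 0},
  {"hand": 255, "xyz": [0, -1, 0], "yaw": 0},
  {"hand": 255, "xyz": [0, -1, 0], "yaw": 0},
])

```text
clock: 12.5
tool_pos: [0.5574, 0.1326, 0.0453]
tcp_rot: [3.14, 0.001, 2.903]
ft_force: [1.2, 6.7, -0.4]
width: -0.0004
grasp_force: 3.2
```

Request:
step_arm([
  {"hand": 255, "xyz": [0, -0.7, 0], "yaw": 0},
  {"hand": 255, "xyz": [0, -1, 0], "yaw": 0},
  {"hand": 255, "xyz": [0, -1, 0], "yaw": 0},
])

```text
clock: 12.88
tool_pos: [0.5572, 0.1316, 0.0453]
tcp_rot: [3.14, 0.001, 2.903]
ft_force: [1.3, 5.8, -1.2]
width: -0.0003
grasp_force: 3.3
```

Request:
step_arm([
  {"hand": 255, "xyz": [0, -0.7, 0], "yaw": 0},
  {"hand": 255, "xyz": [0, -1, 0], "yaw": 0},
  {"hand": 255, "xyz": [0, -1, 0], "yaw": 0},
])

```text
clock: 13.25
tool_pos: [0.557, 0.1304, 0.0453]
tcp_rot: [3.141, 0.001, 2.903]
ft_force: [2.2, 4.8, -0.6]
width: -0.0
grasp_force: 2.6
```

Request:
step_arm([
  {"hand": 255, "xyz": [0, -0.7, 0], "yaw": 0},
  {"hand": 255, "xyz": [0, -1, 0], "yaw": 0},
  {"hand": 255, "xyz": [0, -1, 0], "yaw": 0},
])

```text
clock: 13.62
tool_pos: [0.5566, 0.1289, 0.0453]
tcp_rot: [-3.142, 0.001, 2.903]
ft_force: [1.5, 3.5, -0.6]
width: 0.0
grasp_force: 1.4
```

Request:
step_arm([
  {"hand": 255, "xyz": [0, -0.7, 0], "yaw": 0},
  {"hand": 255, "xyz": [0, -1, 0], "yaw": 0},
  {"hand": 255, "xyz": [0, -1, 0], "yaw": 0},
])

```text
clock: 14.0
tool_pos: [0.5563, 0.1281, 0.0453]
tcp_rot: [3.141, 0.001, 2.903]
ft_force: [2.6, 3.6, -0.7]
width: -0.0001
grasp_force: 1.9
```

Request:
step_arm([
  {"hand": 255, "xyz": [0, -0.7, 0], "yaw": 0},
  {"hand": 255, "xyz": [0, -1, 0], "yaw": 0},
  {"hand": 255, "xyz": [0, -1, 0], "yaw": 0},
])

```text
clock: 14.38
tool_pos: [0.5561, 0.1273, 0.0453]
tcp_rot: [3.141, 0.001, 2.903]
ft_force: [3.3, 5.3, 0.1]
width: 0.0002
grasp_force: 2.3
```

Request:
step_arm([
  {"hand": 255, "xyz": [0, -0.7, 0], "yaw": 0},
  {"hand": 255, "xyz": [0, -1, 0], "yaw": 0},
  {"hand": 255, "xyz": [0, -1, 0], "yaw": 0},
])

```text
clock: 14.75
tool_pos: [0.556, 0.1266, 0.0454]
tcp_rot: [3.14, 0.001, 2.903]
ft_force: [3.3, 7.0, -1.6]
width: -0.0002
grasp_force: 2.8
```

Request:
step_arm([
  {"hand": 255, "xyz": [0, -0.7, 0], "yaw": 0},
  {"hand": 255, "xyz": [0, -1, 0], "yaw": 0},
  {"hand": 255, "xyz": [0, -1, 0], "yaw": 0},
])

```text
clock: 15.12
tool_pos: [0.5559, 0.1258, 0.0454]
tcp_rot: [3.14, 0.001, 2.903]
ft_force: [3.9, 6.1, -1.7]
width: 0.0003
grasp_force: 3.2
```

Request:
step_arm([
  {"hand": 255, "xyz": [0, -0.7, 0], "yaw": 0},
  {"hand": 255, "xyz": [0, -1, 0], "yaw": 0},
  {"hand": 255, "xyz": [0, -1, 0], "yaw": 0},
])

```text
clock: 15.5
tool_pos: [0.5558, 0.1249, 0.0455]
tcp_rot: [3.14, 0.002, 2.903]
ft_force: [5.2, 7.4, -2.4]
width: -0.0003
grasp_force: 3.4
```

Request:
step_arm([
  {"hand": 255, "xyz": [0, -0.7, 0], "yaw": 0},
  {"hand": 255, "xyz": [0, -1, 0], "yaw": 0},
  {"hand": 255, "xyz": [0, -1, 0], "yaw": 0},
])

```text
clock: 15.88
tool_pos: [0.5557, 0.1241, 0.0455]
tcp_rot: [3.139, 0.002, 2.903]
ft_force: [5.2, 6.8, -2.1]
width: -0.0
grasp_force: 3.7
```

Request:
step_arm([
  {"hand": 255, "xyz": [-0.5, -0.6, 0], "yaw": 0},
  {"hand": 255, "xyz": [-1, -1, 0], "yaw": 0},
  {"hand": 255, "xyz": [-1, -1, 0], "yaw": 0},
])

```text
clock: 16.25
tool_pos: [0.5558, 0.1233, 0.0454]
tcp_rot: [3.139, 0.0, 2.902]
ft_force: [3.1, 9.8, -0.9]
width: -0.0002
grasp_force: 4.6
```

Request:
step_arm([
  {"hand": 255, "xyz": [-0.3, -0.6, 0], "yaw": 0},
  {"hand": 255, "xyz": [-0.5, -1, 0], "yaw": 0},
  {"hand": 255, "xyz": [-0.5, -1, 0], "yaw": 0},
])

```text
clock: 16.62
tool_pos: [0.5557, 0.1219, 0.0453]
tcp_rot: [3.14, -0.001, 2.903]
ft_force: [1.8, 6.1, 1.1]
width: -0.0003
grasp_force: 3.5
```

Request:
step_arm([
  {"hand": 255, "xyz": [-0.2, -0.6, 0], "yaw": 0},
  {"hand": 255, "xyz": [-0.3, -1, 0], "yaw": 0},
  {"hand": 255, "xyz": [-0.3, -1, 0], "yaw": 0},
])

```text
clock: 17.0
tool_pos: [0.5556, 0.1205, 0.0452]
tcp_rot: [3.141, -0.001, 2.903]
ft_force: [1.8, 5.7, 0.3]
width: 0.0001
grasp_force: 2.9
```

Request:
step_arm([
  {"hand": 255, "xyz": [-0.2, -0.6, 0], "yaw": 0},
  {"hand": 255, "xyz": [-0.3, -1, 0], "yaw": 0},
  {"hand": 255, "xyz": [-0.3, -1, 0], "yaw": 0},
])

```text
clock: 17.38
tool_pos: [0.5556, 0.1197, 0.0452]
tcp_rot: [3.14, -0.001, 2.903]
ft_force: [1.5, 5.6, -0.2]
width: -0.0001
grasp_force: 3.4
```

Request:
step_arm([
  {"hand": 255, "xyz": [-0.2, -0.6, 0], "yaw": 0},
  {"hand": 255, "xyz": [-0.3, -1, 0], "yaw": 0},
  {"hand": 255, "xyz": [-0.3, -1, 0], "yaw": 0},
])

```text
clock: 17.75
tool_pos: [0.5556, 0.119, 0.0452]
tcp_rot: [3.14, -0.001, 2.903]
ft_force: [0.6, 8.4, 0.5]
width: -0.0001
grasp_force: 4.1
```

Request:
step_arm([
  {"hand": 255, "xyz": [-0.1, -0.6, 0], "yaw": 0},
  {"hand": 255, "xyz": [-0.2, -1, 0], "yaw": 0},
  {"hand": 255, "xyz": [-0.2, -1, 0], "yaw": 0},
])

```text
clock: 18.12
tool_pos: [0.5556, 0.118, 0.0452]
tcp_rot: [3.14, -0.001, 2.903]
ft_force: [1.5, 9.4, 0.7]
width: -0.0
grasp_force: 4.3
```

Request:
step_arm([
  {"hand": 255, "xyz": [-0.2, -0.6, 0], "yaw": 0},
  {"hand": 255, "xyz": [-0.2, -1, 0], "yaw": 0},
  {"hand": 255, "xyz": [-0.2, -1, 0], "yaw": 0},
])

```text
clock: 18.5
tool_pos: [0.5556, 0.117, 0.0453]
tcp_rot: [3.14, -0.001, 2.903]
ft_force: [0.9, 8.7, 0.3]
width: -0.0003
grasp_force: 4.3
```

Request:
step_arm([
  {"hand": 255, "xyz": [-0.2, -0.6, 0], "yaw": 0},
  {"hand": 255, "xyz": [-0.2, -1, 0], "yaw": 0},
  {"hand": 255, "xyz": [-0.2, -1, 0], "yaw": 0},
])

```text
clock: 18.88
tool_pos: [0.5556, 0.116, 0.0453]
tcp_rot: [3.14, -0.001, 2.903]
ft_force: [2.2, 9.5, 0.8]
width: -0.0002
grasp_force: 4.3
```

Request:
step_arm([
  {"hand": 255, "xyz": [-0.2, -0.6, 0], "yaw": 0},
  {"hand": 255, "xyz": [-0.2, -1, 0], "yaw": 0},
  {"hand": 255, "xyz": [-0.2, -1, 0], "yaw": 0},
])

```text
clock: 19.25
tool_pos: [0.5555, 0.1149, 0.0453]
tcp_rot: [3.14, -0.001, 2.903]
ft_force: [1.9, 8.5, 0.2]
width: 0.0003
grasp_force: 4.2
```

Request:
step_arm([
  {"hand": 255, "xyz": [-0.2, -0.6, 0], "yaw": 0},
  {"hand": 255, "xyz": [-0.2, -1, 0], "yaw": 0},
  {"hand": 255, "xyz": [-0.2, -1, 0], "yaw": 0},
])

```text
clock: 19.62
tool_pos: [0.5555, 0.1143, 0.0453]
tcp_rot: [3.139, -0.001, 2.903]
ft_force: [1.1, 10.5, 1.1]
width: -0.0
grasp_force: 4.9
```

Request:
step_arm([
  {"hand": 255, "xyz": [-0.2, -0.6, 0], "yaw": 0},
  {"hand": 255, "xyz": [-0.2, -0.8, 0], "yaw": 0},
  {"hand": 255, "xyz": [-0.2, -0.8, 0], "yaw": 0},
])

```text
clock: 20.0
tool_pos: [0.5555, 0.1135, 0.0453]
tcp_rot: [3.139, -0.001, 2.903]
ft_force: [1.7, 10.2, 0.2]
width: 0.0002
grasp_force: 4.9
```

Request:
step_arm([
  {"hand": 255, "xyz": [-0.1, -0.5, 0], "yaw": 0},
  {"hand": 255, "xyz": [-0.2, -0.8, 0], "yaw": 0},
  {"hand": 255, "xyz": [-0.2, -0.8, 0], "yaw": 0},
])

```text
clock: 20.38
tool_pos: [0.5555, 0.113, 0.0453]
tcp_rot: [3.138, -0.001, 2.902]
ft_force: [1.3, 11.7, -0.3]
width: -0.0001
grasp_force: 5.8
```

Request:
step_arm([
  {"hand": 255, "xyz": [-0.1, -0.5, 0], "yaw": 0},
  {"hand": 255, "xyz": [-0.2, -0.8, 0], "yaw": 0},
  {"hand": 255, "xyz": [-0.2, -0.8, 0], "yaw": 0},
])

```text
clock: 20.75
tool_pos: [0.5555, 0.1126, 0.0453]
tcp_rot: [3.137, -0.001, 2.902]
ft_force: [2.7, 13.5, 0.3]
width: -0.0002
grasp_force: 6.7
```

Request:
step_arm([
  {"hand": 255, "xyz": [0, -0.2, 0], "yaw": 0},
  {"hand": 255, "xyz": [0, -0.3, 0], "yaw": 0},
  {"hand": 255, "xyz": [0, -0.3, 0], "yaw": 0},
  {"hand": 255, "xyz": [0, -0.3, 0], "yaw": 0},
])

```text
clock: 21.25
tool_pos: [0.5555, 0.1125, 0.0453]
tcp_rot: [3.137, -0.001, 2.902]
ft_force: [2.9, 13.7, 0.0]
width: 0.0003
grasp_force: 7.0
```

```bash
python3 - <<'E'
from h import *
p,d=capture('side'); C=camera_params('side')
f=[env.get_obs()['ft_force']]
for _ in range(3): capture('side'); f.append(env.get_obs()['ft_force'])
print(np.round(f,1))
cv2.imwrite('pics/side4.png',cv2.resize(p[120:230,260:410,::-1],None,fx=5,fy=5,interpolation=cv2.INTER_CUBIC))
E
```

```text
[[ 2.6 14.4  0.3]
 [ 2.6 14.1  0. ]
 [ 2.7 13.9 -0.9]
 [ 2.  14.7  0.4]]
```

View pics/side4.png

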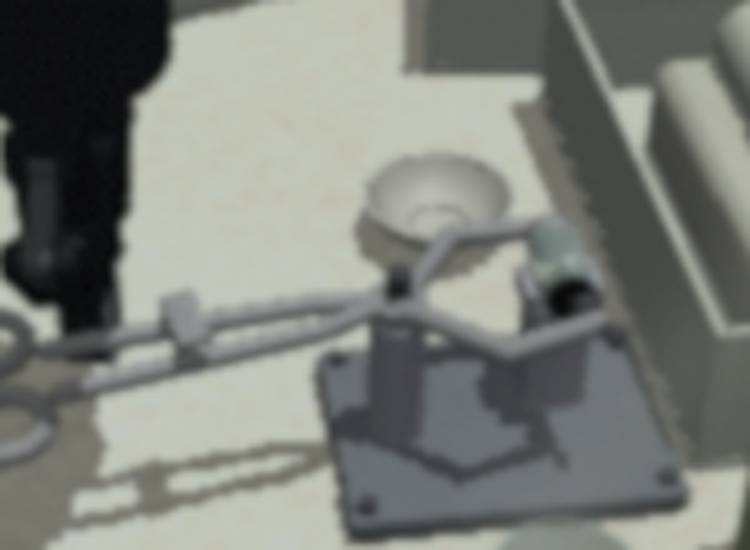

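Force is steady at about 14 N and the stopper head sits against the vial's mouth at crop (575,297), so it is home. Now I release and retreat.

Request:
step_arm([
  {"hand": 255, "xyz": [0, 1, 0], "yaw": 0},
  {"hand": 255, "xyz": [0, 3, 0], "yaw": 0},
  {"hand": 255, "xyz": [0, 6, 0], "yaw": 0},
  {"hand": 255, "xyz": [0, 10, 0], "yaw": 0},
  {"hand": 255, "xyz": [0, 16, 0], "yaw": 0},
  {"hand": 255, "xyz": [0, 24, 0], "yaw": 0},
  {"hand": 255, "xyz": [0, 24, -20], "yaw": 0},
  {"hand": 255, "xyz": [0, 24, -40], "yaw": 0},
  {"hand": 255, "xyz": [0, 24, -60], "yaw": 0},
  {"hand": 255, "xyz": [0, 24, -60], "yaw": 0},
  {"hand": 255, "xyz": [0, 24, -60], "yaw": 0},
])

```text
clock: 22.82
tool_pos: [0.5612, 0.1332, 0.1051]
tcp_rot: [-3.141, -0.0, 2.903]
ft_force: [0.4, -0.6, -0.6]
width: -0.0005
grasp_force: 0.0
```

```bash
python3 - <<'E'
from h import *
p,d=capture('side'); C=camera_params('side'); o=env.get_obs(); print(o['clock'],o['tool_pos'],o['tcp_rot'],o['ft_force'])
vv,uu=np.mgrid[165:215,240:300]
W=np.array([withdepth(C,a,b,d[b,a]) for a,b in zip(uu.ravel(),vv.ravel())])
W=W[(W[:,2]>.068)&(W[:,2]<.092)&(d[165:215,240:300].ravel()>0)]
pv=np.array([.66682,.10185]);ax=np.array([np.cos(-.0186),np.sin(-.0186)]);yv=np.array([-ax[1],ax[0]])
Q=np.c_[(W[:,:2]-pv)@ax,(W[:,:2]-pv)@yv]*1000
for r in(-151,-120,-110,-100,-90): print(r,np.sort(Q[abs(Q[:,0]-r)<2.5,1]).round(0))
tip=np.array([0,0])
t=o['tool_pos']
yaw=o['tcp_rot'][2]; X=np.array([np.cos(yaw),np.sin(yaw)]);Y=np.array([np.sin(yaw),-np.cos(yaw)])
dw=np.array([.551,.068])-t[:2]; print('shift',dw@X*1e3,dw@Y*1e3)
E
```

```text
22.875 [0.56083249 0.13316456 0.10452611] [-3.14117199e+00 -1.26660720e-03  2.90271006e+00] [-0.17634124 -0.38326663  0.24251173]
-151 [-64. -63. -63. -63. -62. -62. -62. -61. -61. -60. -60. -60. -59. -59.
 -58. -56. -56. -52. -38. -37. -37. -36. -36. -35. -35. -35. -34. -34.
 -34. -32. -32. -32. -31. -30. -13. -12. -12. -11. -11. -11. -11. -11.
 -10.  -9.  17.  17.  18.  18.  18.  18.  19.  21.  21.  22.  23.]
-120 [-36. -35. -35. -35. -34. -34. -34. -33. -32. -31. -31. -28.  -8.  -5.
  -5.  -5.  -5.  -4.  -3.  -3.  -3.  -2.  -2.  -2.   4.]
-110 [-34. -34. -34. -33. -33. -32. -32. -31. -31. -31. -31. -30. -29. -28.
  -5.  -4.  -4.  -4.  -4.  -4.  -3.  -2.  -1.  -1.]
-100 [-32. -31. -30. -30. -30. -30. -30. -29. -29. -29. -28. -28. -27. -26.
  -6.  -5.  -5.  -4.  -4.  -4.  -3.  -3.  -3.  -2.  -1.  -0.   1.   1.
   2.]
-90 [-30. -29. -29. -29. -29. -28. -28. -28. -26. -25. -25. -25.  -4.  -2.
  -2.  -2.  -2.  -2.  -1.  -0.   1.]
shift -5.865769423491761 -65.64061150741567
```

The swing handle stays locked at roughly 0.27 rad. I'll move over the press point and wait there, well clear.

Request:
step_arm([
  {"hand": 255, "xyz": [-1, -15, 0], "yaw": 0},
  {"hand": 255, "xyz": [-3, -35, 0], "yaw": 0},
  {"hand": 255, "xyz": [-5, -55, 0], "yaw": 0},
  {"hand": 255, "xyz": [-6, -66, 0], "yaw": 0},
  {"hand": 255, "xyz": [-6, -66, 0], "yaw": 0},
  {"hand": 255, "xyz": [-6, -66, 0], "yaw": 0},
  {"hand": 255, "xyz": [-6, -66, 0], "yaw": 0},
  {"hand": 255, "xyz": [-6, -66, 0], "yaw": 0},
  {"hand": 255, "xyz": [-6, -66, 0], "yaw": 0},
  {"hand": 255, "xyz": [-6, -66, 0], "yaw": 0},
  {"hand": 255, "xyz": [-6, -66, 0], "yaw": 0},
  {"hand": 255, "xyz": [-6, -66, 0], "yaw": 0},
  {"hand": 255, "xyz": [-6, -66, 0], "yaw": 0},
  {"hand": 255, "xyz": [-6, -66, 0], "yaw": 0},
  {"hand": 255, "xyz": [-6, -66, 0], "yaw": 0},
  {"hand": 255, "xyz": [-6, -66, 0], "yaw": 0},
  {"hand": 255, "xyz": [-6, -66, 0], "yaw": 0},
  {"hand": 255, "xyz": [-6, -66, 0], "yaw": 0},
])

```text
clock: 25.12
tool_pos: [0.5517, 0.0678, 0.1052]
tcp_rot: [3.142, -0.0, 2.903]
ft_force: [-0.2, -0.2, 0.4]
width: -0.0001
grasp_force: 0.0
```

```bash
python3 - <<'E'
from h import *
p,d=capture('side'); C=camera_params('side')
cv2.imwrite('pics/side5.png',cv2.resize(p[120:230,230:410,::-1],None,fx=4.4,fy=4.4,interpolation=cv2.INTER_CUBIC))
E
```

```text
(no output)
```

View pics/side5.png

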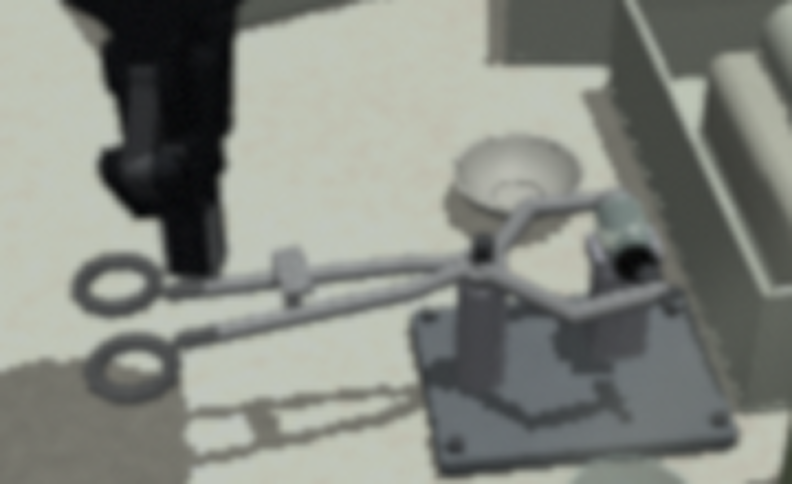

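The clamp is locked on its own, with the fingers hovering near crop (195,270) above the spring rod at (195,338). Descending now.

Request:
step_arm([
  {"hand": 255, "xyz": [0, 0, 10], "yaw": 0},
  {"hand": 255, "xyz": [0, 0, 20], "yaw": 0},
  {"hand": 255, "xyz": [0, 0, 28], "yaw": 0},
  {"hand": 255, "xyz": [0, 0, 33], "yaw": 0},
  {"hand": 255, "xyz": [0, 0, 36], "yaw": 0},
  {"hand": 255, "xyz": [0, 0, 36], "yaw": 0},
])

```text
clock: 25.92
tool_pos: [0.5519, 0.0677, 0.0693]
tcp_rot: [3.142, 0.0, 2.903]
ft_force: [0.1, -0.2, 0.2]
width: 0.0
grasp_force: 0.0
```

Request:
step_arm([
  {"hand": 255, "xyz": [0, 0, 1], "yaw": 0},
  {"hand": 255, "xyz": [0, 0, 3], "yaw": 0},
  {"hand": 255, "xyz": [0, 0, 5], "yaw": 0},
  {"hand": 255, "xyz": [0, 0, 5], "yaw": 0},
])

```text
clock: 26.42
tool_pos: [0.5522, 0.0676, 0.0645]
tcp_rot: [3.141, 0.001, 2.903]
ft_force: [0.8, -1.2, 3.0]
width: -0.0001
grasp_force: 1.4
```

Request:
step_arm([
  {"hand": 255, "xyz": [0, 0, 1], "yaw": 0},
  {"hand": 255, "xyz": [0, 0, 2], "yaw": 0},
  {"hand": 255, "xyz": [0, 0, 3], "yaw": 0},
  {"hand": 255, "xyz": [0, 0, 3], "yaw": 0},
])

```text
clock: 26.92
tool_pos: [0.5522, 0.0677, 0.0615]
tcp_rot: [3.141, 0.001, 2.903]
ft_force: [3.1, -0.2, 5.1]
width: 0.0
grasp_force: 2.0
```

Contact is at about z = 0.066. I'll press on to 8–9 mm.

Request:
step_arm([
  {"hand": 255, "xyz": [0, 0, 1], "yaw": 0},
  {"hand": 255, "xyz": [0, 0, 2], "yaw": 0},
  {"hand": 255, "xyz": [0, 0, 3], "yaw": 0},
  {"hand": 255, "xyz": [0, 0, 3], "yaw": 0},
])

```text
clock: 27.42
tool_pos: [0.5523, 0.0677, 0.0586]
tcp_rot: [3.141, 0.001, 2.903]
ft_force: [3.4, -1.0, 6.0]
width: -0.0001
grasp_force: 2.6
```

```bash
cat > th.py <<'E'
from h import *
p,d=capture('side'); C=camera_params('side')
vv,uu=np.mgrid[160:215,240:310]
W=np.array([withdepth(C,a,b,d[b,a]) for a,b in zip(uu.ravel(),vv.ravel())])
k=(W[:,2]>.055)&(W[:,2]<.084)&(d[160:215,240:310].ravel()>0)&(p[160:215,240:310].max(2).ravel()>40);W=W[k]
pv=np.array([.66682,.10185]);ax=np.array([np.cos(-.0186),np.sin(-.0186)]);yv=np.array([-ax[1],ax[0]])
Q=np.c_[(W[:,:2]-pv)@ax,(W[:,:2]-pv)@yv]*1000
for r in(-151,-120,-100,-90,-60): print(r,np.sort(Q[abs(Q[:,0]-r)<2,1]).round(0).astype(int))
E
python3 th.py
```

```text
-151 [-60 -59 -58 -57 -55 -39 -38 -37 -37 -37 -37 -36 -36 -35 -33 -32 -30  23
  24  24  25  25  25  26  27  28  47  47  49  49  49  51  52  52  53  53]
-120 [-41 -41 -40]
-100 [-35 -33 -31 -31 -31 -31 -30 -30 -29 -29 -27 -26  19  21  21  24]
-90 [-31 -29 -29 -28 -28 -27 -27 -27 -25 -22  17  17  18  18  19  19  19  20
  20  22  22  24]
-60 [-25 -23 -23 -23 -21 -21 -21 -20 -18 -17  12  12  13  13  13  14  15  18]
```

The swing handle has jumped open, so I'll lift straight up and move clear.

Request:
step_arm([
  {"hand": 255, "xyz": [0, 0, -2], "yaw": 0},
  {"hand": 255, "xyz": [0, 0, -5], "yaw": 0},
  {"hand": 255, "xyz": [0, 0, -9], "yaw": 0},
  {"hand": 255, "xyz": [0, 0, -16], "yaw": 0},
  {"hand": 255, "xyz": [0, 0, -30], "yaw": 0},
  {"hand": 255, "xyz": [0, 0, -60], "yaw": 0},
  {"hand": 255, "xyz": [0, 0, -100], "yaw": 0},
  {"hand": 255, "xyz": [40, 0, -150], "yaw": 0},
  {"hand": 255, "xyz": [80, 0, -180], "yaw": 0},
  {"hand": 255, "xyz": [100, 0, -180], "yaw": 0},
  {"hand": 255, "xyz": [100, 0, -180], "yaw": 0},
  {"hand": 255, "xyz": [100, 0, -180], "yaw": 0},
])

```text
clock: 28.98
tool_pos: [0.4546, 0.0913, 0.238]
tcp_rot: [-3.141, -0.001, 2.903]
ft_force: [1.4, -0.2, 0.8]
width: -0.0003
grasp_force: 0.0
```

```bash
python3 th.py; python3 - <<'E'
from h import *
p,d=capture('side'); q=cv2.imread('pics/side0.png')
f=lambda a:cv2.resize(a[125:275,240:400],None,fx=2.5,fy=2.5,interpolation=cv2.INTER_CUBIC)
cv2.imwrite('pics/fin.png',np.hstack([f(q),f(p[:,:,::-1])])); print(env.get_obs()['ft_force'])
E
```

```text
-151 [-62 -62 -62 -61 -61 -60 -60 -60 -58 -54 -39 -38 -37 -35 -35 -34 -34 -34
 -33 -30 -29  23  24  24  25  25  26  26  27  29  48  48  49  50  50  50
  52  53  53  56]
-120 [-35 -35 -34 -34 -34 -33 -33 -32 -29  23  23  24  25  25  27  27  29]
-100 [-33 -31 -31 -31 -30 -30 -30 -30 -28 -27 -26  20  20  20  21  21  22  22
  23]
-90 [-30 -30 -30 -28 -27 -27 -27 -27 -25  16  17  18  19  19  19  19  20  21
  22  22  23]
-60 [-24 -23 -23 -23 -22 -21 -21 -20 -19 -18 -18  12  12  13  14  14  15  16
  17]
[ 0.51028689 -0.11618889 -0.72945164]
```

View pics/fin.png

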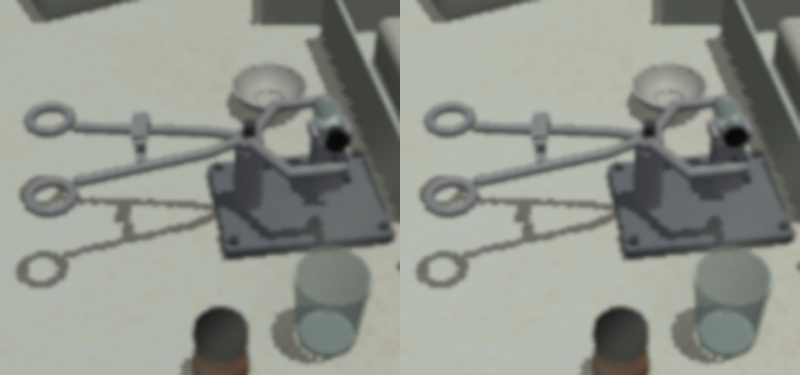

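Before (left) and after (right): the handles are back fully open, with rings at (50,120)/(450,120). The stopper has moved in, from (337,138) to (736,135), and the bystanders haven't moved.

```bash
python3 -c "
from h import *
print(ticket.hand_in())"
```

```text
the job is handed in; nothing more can be done
None
```

The vial is sealed and the job is handed in: the stopper went home at a steady 14 N or so, the ratchet held by itself for about 3 s, then pressing the spring handle (about 6 N down) sprang the jaws open, with the bystanders unmoved.

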